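# Load a reagent bottle on the bottle roller

## Task

Roll the brown bottle up the sloped gutter of the bottle roller by pushing it with the fingers, over the first roller, until it lies by itself between the two rollers at the stop and cannot roll back. Then swing the hinged keeper arm fully across the gutter behind the bottle, against its catch. Push only: do not grasp or lift the bottle, and leave the things standing around undisturbed.

Things in the scene. Friction and masses are not known exactly. Their poses are not given: they have to be found in the camera images.
- roller_unit: The bottle roller, fixed to the worktop: a steel gutter rising to two black rollers, then a white drive housing (x 127 to 227, y -78 to 78, top z 86, dial to z 101; not to be operated). Origin on the worktop under the gutter's axis; x points uphill, y to its left, z up. Its frame, in mm, is used below.
- gutter_foot (a point): Middle of the gutter's flat foot (unit x -106, z 6). The foot runs from x -152 (front lip, up to z 17) to x -60 at z 6, then the surface climbs at 15 degrees to x 55, z 37. Inside width 126 (y -63 to 63), side flanges 14 above the surface, 3 thick.
- front_roller (a point): Top of the first roller (unit x 68, z 39). Two rollers of radius 11 lie across the gutter at x 68 and x 112, axes at z 28; they turn with slight friction. Side plates that carry them: y 67 to 75 and -75 to -67, x 50 to 128, up to z 50.
- stop (a point): Middle of the face of the rubber buffer behind the second roller (unit x 120, z 51 to 65): the stop, 3 or 4 clear of the seated bottle.
- nest (a point): Where the bottle's middle is when it lies seated between the two rollers: unit x 90, y 0, z 58 (axes as the unit's).
- bottle_mid (a point): Middle of a brown bottle with black cap, 52 diameter, 115 long, 0.18 to 0.33 kg, lying across the foot, cap left; its z axis points to the cap. Smooth, rolls and slides easily (push 1 to 5 N), rolls back when let go on the slope. Push at or a little below its middle, 26 above the surface: pushed higher it wedges. Its middle passes z 65 over the first roller (x 68), drops into the nest and stays.
- keeper (a joint): Keeper arm: level steel rod, 8 diameter, at unit z 64, black end grip 13 thick; 166 long from its upright pivot. 0: points downhill beside the gutter's right flange; negative: swung outward, away (to -0.7 rad); grows as it swings in over the gutter; 1.571 (end stop): straight across, 5 behind the seated bottle, at its catch. Stays where left; 1 N half-way along moves it.
- keeper_pivot (a point): The keeper's pivot axis at the rod's height: unit x 55, y -86, z 64. Hub of radius 10, top at z 76. The catch on the left side plate (x 55, y 71, up to z 70) is where the rod ends when it is fully across.
- keeper_mid (a point): Point on the keeper rod's centre line, 85 from the pivot; its x axis points along the rod to the pivot.
- white_bottle: Bystander: white plastic bottle, 47 wide, 90 tall, upright, left of the unit. Origin under its middle.
- fitting: Bystander: brass tube fitting, 18 wide, 31 tall, standing left of the gutter. Origin under its middle.
- vial: Bystander: small white vial with black cap, 12 wide, 35 tall, standing left of the gutter. Origin under its middle.
- marker: Bystander: marker pen lying, 124 long along its y, 16 thick, left of the gutter's foot. Origin under its middle.
- spanner: Bystander: open-end spanner lying, 160 long along its y, 6 thick, right of the unit. Origin under its middle.
- screwdriver: Bystander: small screwdriver with blue handle lying, 123 long along its y, 16 thick, right of the gutter's foot. Origin under its middle.
- tape: Bystander: roll of tape lying flat, 68 wide, 18 tall, left of the housing. Origin under its middle.
Things that resemble listed ones, but are neither listed nor needed, are in the scene too. Of the things like the part that bears bottle_mid, leave any that is orange, pink or yellow; of the rest the larger one is meant.

How it is judged:
On the way, in this order (a step that is already met when the one before it is completed fails the run):
1. the bottle lies by itself between the two rollers, with the keeper still open (x of bottle_mid in the frame of roller_unit between 0.083 and 0.097 m and z of bottle_mid in the frame of roller_unit between 0.052 and 0.0635 m and y of bottle_mid in the frame of roller_unit between -0.012 and 0.012 m and angle between the z axis of bottle_mid and the y axis of roller_unit, either way round below 0.12 rad and linear speed of bottle below 0.03 m/s and contact force between the fingers and bottle below 0.05 N and value of joint keeper below 0.5 rad), for 0.3 s.
2. the keeper is swung across behind it (value of joint keeper above 1.47 rad), for 0.2 s.
At the end, for the whole second after the job is handed in: The bottle lies at rest between the two rollers (middle within 7 mm of the nest along the gutter, 6 mm in height, 12 mm sideways, axis within 0.12 rad of straight across) and the keeper is within 0.1 rad of fully across behind it (x of bottle_mid in the frame of roller_unit between 0.083 and 0.097 m and z of bottle_mid in the frame of roller_unit between 0.052 and 0.0635 m and y of bottle_mid in the frame of roller_unit between -0.012 and 0.012 m and angle between the z axis of bottle_mid and the y axis of roller_unit, either way round below 0.12 rad and linear speed of bottle below 0.02 m/s and value of joint keeper above 1.47 rad); the robot touches nothing.
It fails at once if the bottle is lifted: its middle more than about 9 mm above where it would run on the gutter or rollers ((x of bottle_mid in the frame of roller_unit below -0.065 m and z of bottle_mid in the frame of roller_unit above 0.041 m) or (x of bottle_mid in the frame of roller_unit below -0.03 m and z of bottle_mid in the frame of roller_unit above 0.05 m) or (x of bottle_mid in the frame of roller_unit below 0 m and z of bottle_mid in the frame of roller_unit above 0.058 m) or (x of bottle_mid in the frame of roller_unit below 0.03 m and z of bottle_mid in the frame of roller_unit above 0.066 m) or z of bottle_mid in the frame of roller_unit above 0.074 m).
It fails at once if a bystander is shifted by more than 20 mm or knocked over (distance of any of white_bottle, fitting, vial, marker, spanner, screwdriver, tape from where it was at the start of the episode above 0.02 m or angle between any of white_bottle, fitting, vial's own z axis and vertical above 0.5 rad).
It also fails if it takes over 64 s, if anything falls off the work surface, if the arm or the gripper's body presses on something with over 40 N, if the wrist force passes 120 N, or if a joint passes its speed limit or range.

## Robot

A 6-joint arm with a two-finger parallel gripper is mounted at the origin on a cart in front of the work surface, level with it; the furniture and walls round the work are solid. World frame = base frame: x ahead of the robot, y to its left, z up, the work surface at z = 0. Lengths are in m, angles in rad, forces in N, time in s.
With the tool pointing down it reaches from about 0.225 to 0.875 m from the base axis. Payload 3.4 kg.
Tool frame: the origin (TCP) lies at the very end of the fingers, on their centre line; the grasp point (between the pads) lies 19 mm behind it; z points along the fingers, y is the line along which they close (so a half turn about z gives the same grasp; the last joint's range is limited). The gripper opens to 85 mm and grips with 20 to 120 N. Pads are 22 mm wide; open, the fingers measure 114 mm over their backs; the gripper's body (76 mm by 85 mm) begins 54 mm behind the grasp point. The pads swing forward as they close: fully open they stand 13 mm farther back than shut.
Start: joints at [-1.314, 0.276, 1.505, -0, 1.361, -0.121], TCP at [0.212, -0.534, 0.231] pointing down, gripper open.
Joint ranges: [-2.89, 2.89], [-0.75, 2.08], [0.22, 2.7], [-1.18, 4.32], [0.11, 2.71], [-2.7, 2.7]. Speed limits (rad/s): [2.57, 2.57, 3.14, 3.14, 3.14, 3.14].

## Interface

Orientations are given as a unit quaternion [w, x, y, z].
In Python, from rig import manip, get_image, camera_info gives the robot as it stands. The module is installed in compiled form; this text tells all that it offers.
- The arm moves only by the shell command python3 -m crank 'ROWS' [FORCE]. ROWS is a JSON object of lists of equal length, an entry for each row: "translation": the shift along the tool's x, y, z in mm, a list of three; "roll": the turn about the tool's z in rad; "fingers": the opening, from 0 (shut) to 1 (fully open). A call has 1 to 8 rows; each row shifts and turns the commanded pose from where the row before left it, along the tool's axes as they then stand; what a row does not reach is not made up. A row lasts 1/10 s, in which the tool goes at most 50 mm and 8.59 degrees, less where a joint would pass 70% of its speed; a pose out of reach is approached as far as the arm can. A call is refused whole if a number of a shift passes 50 or a number of a turn 0.15, either way. A call with a gripper value outside its range is refused whole. The fingers move at their own pace and stop on an object; FORCE is the grip in N (left out, the last holds). Time passes only in rows, so rows that do not move let the fingers close. It gives the time, the measured TCP pose, the force, the opening and the grip force at its end, in the units of the state.
- manip.get_state(): the state, without advancing time (a new reading comes with each control period).
- get_image(name): name is "side" or "top"; returns the picture (400x640x3 uint8, blue, green, red); there is no depth.
- camera_info(name): a dict with "mtx" (3x3 intrinsics, pixels), "D" ([k1, k2, p1, p2, k3] as OpenCV has them; the pictures are not rectified), "rvec" (rotation vector, rad) and "tvec" (3), from world to camera coordinates, as OpenCV has them. Camera axes: x right, y down, z forward; pixel columns grow to the right and rows downward; lengths in m; the calibration is good to about 2 mm. A picture is of the moment at which its call begins. camera_info takes no time and is no camera call.
- manip.sign_off(): hands the job in; it is judged then, once.
The state is a dict: "clock": time; "qpos": joint angles; "qd": joint speeds; "effort": joint torques, N m; "position": TCP position; "ee_rot": TCP orientation; "contact_force": force on the tool from outside, world axes, zero at the start; "moment": the same for the moment, N m; "width": finger opening in m; "gripper_force": force on a finger pad.
Only numpy, scipy, OpenCV 4.12 (cv2) and the standard library are available. Lean on these libraries where they do the work, as an engineer would, in place of code of your own. Each camera call takes 0.05 s, during which the arm holds its last target. There are 200 camera calls.

## Working session

There is one attempt and no reset: what is moved stays moved. The work goes in short steps, Python scripts to look and compute and a shell command to move; the robot and the scene stay as the last step left them, time stands still between calls to the robot, and variables do not carry over. Pictures are saved under pics/ and viewed, at most 10 in all, crops included, and the job is handed in when it is done.

```bash
mkdir -p pics
python3 - <<'E'
from rig import manip,get_image,camera_info
import cv2
for n in("side","top"):
    cv2.imwrite(f"pics/{n}0.png",get_image(n)); c=camera_info(n); print(n,c)
print(manip.get_state())
E
```

```text
side {'mtx': array([[495.0930468 ,   0.        , 319.66478542],
       [  0.        , 495.0930468 , 201.10314184],
       [  0.        ,   0.        ,   1.        ]]), 'D': array([0.04968992, 0.        , 0.        , 0.        , 0.        ]), 'rvec': array([-0.03443341, -2.55594387,  1.79410399]), 'tvec': array([0.57498585, 0.11910318, 1.178831  ])}
top {'mtx': array([[486.66220842,   0.        , 318.57958074],
       [  0.        , 486.66220842, 200.07444696],
       [  0.        ,   0.        ,   1.        ]]), 'D': array([-0.04288699,  0.        ,  0.        ,  0.        ,  0.        ]), 'rvec': array([ 2.1973226 , -2.13153135,  0.17011236]), 'tvec': array([-0.19246267,  0.57810541,  1.29514189])}
{'clock': 0.1, 'qpos': array([-1.31402529e+00,  2.76511452e-01,  1.50604809e+00, -2.54325128e-05,
        1.36072076e+00, -1.21028615e-01]), 'qd': array([ 0.0011195 , -0.00229988, -0.00336107,  0.00050666, -0.00166998,
       -0.00043475]), 'effort': array([ 1.96491630e-03, -4.17697477e+01, -2.46405762e+01, -8.69829137e-05,
        5.92016833e-03, -1.25340728e-05]), 'position': array([ 0.21194662, -0.53397261,  0.23052124]), 'ee_rot': array([-8.41040001e-04,  9.82210569e-01,  1.87780952e-01, -6.96333582e-05]), 'contact_force': array([ 0.62053777, -0.41508583,  0.54398942]), 'moment': array([0.03250631, 0.05938825, 0.00219597]), 'gripper_force': 0.0, 'width': 0.08530187610453766}
```

View pics/top0.png

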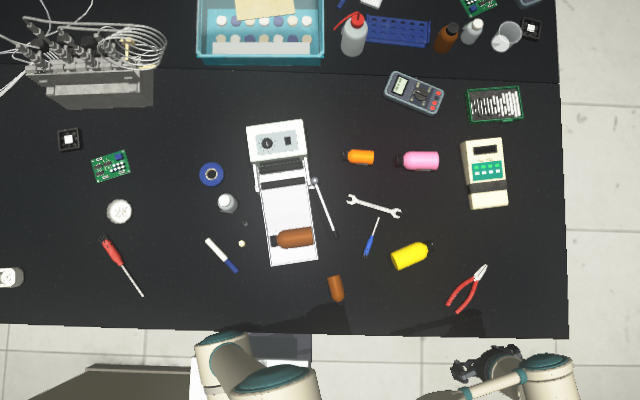

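View pics/side0.png

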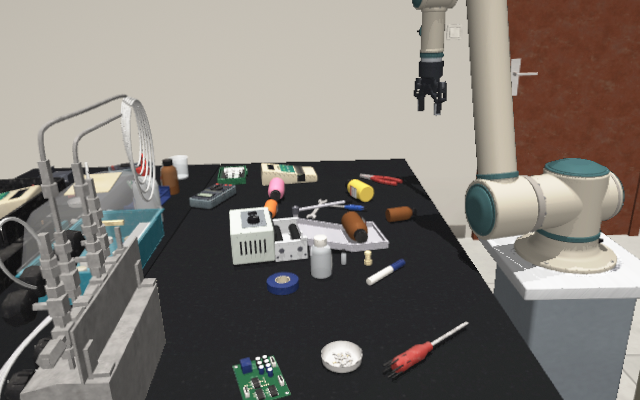

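Top view: the unit runs from its foot at about (295,262) up to the housing at (275,140). The brown bottle is at (293,238), with the cap at (275,240). The keeper pivot is at (314,182) and its tip at (336,236). The small brown bottle at (336,289) is the decoy. I'll crop for accuracy.

Run:
```python
import cv2
i=cv2.imread("pics/top0.png")[110:280,230:350]
cv2.imwrite("pics/c1.png",cv2.resize(i,(420,595),interpolation=cv2.INTER_CUBIC))
i=cv2.imread("pics/side0.png")[190:290,220:400]
cv2.imwrite("pics/c2.png",cv2.resize(i,(792,440),interpolation=cv2.INTER_CUBIC))
```

```text
(no output)
```

View pics/c1.png

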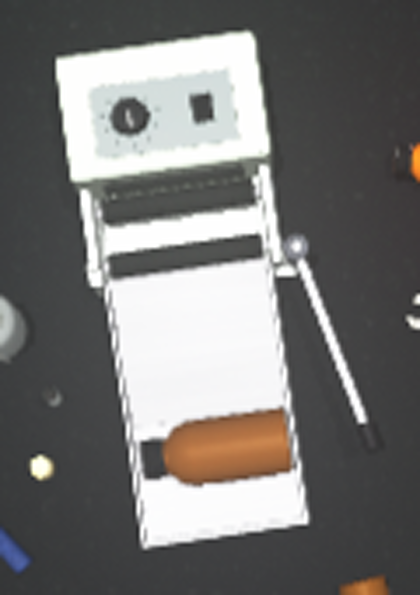

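View pics/c2.png

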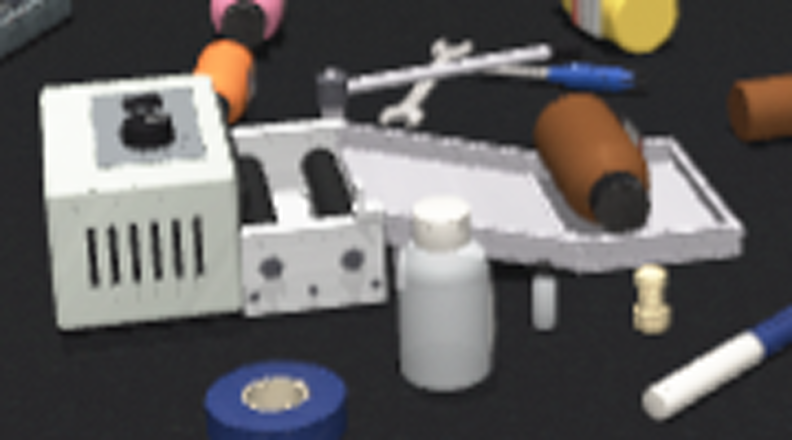

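```bash
cat > h.py <<'E'
import numpy as np,cv2,json
from rig import camera_info,get_image,manip
from scipy.optimize import least_squares
def ray(n,px,z):
    c=camera_info(n);R=cv2.Rodrigues(c["rvec"])[0];C=-R.T@c["tvec"]
    p=cv2.undistortPoints(np.array([[px]],float),c["mtx"],c["D"])[0,0]
    d=R.T@np.array([p[0],p[1],1]);return C+d*(z-C[2])/d[2]
def proj(n,P):
    c=camera_info(n);return cv2.projectPoints(np.array(P,float),c["rvec"],c["tvec"],c["mtx"],c["D"])[0][:,0]
def U(p,P):
    P=np.array(P,float)/1000;c,s=np.cos(p[2]),np.sin(p[2])
    return np.c_[p[0]+c*P[:,0]-s*P[:,1],p[1]+s*P[:,0]+c*P[:,1],P[:,2]]
def inv(p,w):
    d=np.array(w)[:2]-p[:2];c,s=np.cos(p[2]),np.sin(p[2]);return 1000*np.array([c*d[0]+s*d[1],-s*d[0]+c*d[1],w[2]])
T=lambda u:(230+(u[0]+.5)/3.5-.5,110+(u[1]+.5)/3.5-.5)
S=lambda u:(220+(u[0]+.5)/4.4-.5,190+(u[1]+.5)/4.4-.5)
try: p=np.array(json.load(open("p.json")))
except Exception: pass
E
python3 - <<'E'
from h import *
t=[((57,58),(227,78,86)),((253,32),(227,-78,86)),((271,155),(127,-78,86)),((77,183),(127,78,86)),((143,548),(-152,66,17)),((309,522),(-152,-66,17)),((296,246),(55,-86,76))]
s=[((40,90),(227,78,86)) if 0 else ((52,193),(227,78,86)),((240,180),(127,78,86)),((742,238),(-152,66,17)),((668,140),(-152,-66,17)),((331,72),(55,-86,76))]
def f(p): return np.r_[(proj("top",U(p,[b for a,b in t]))-[T(a) for a,b in t]).ravel(),(proj("side",U(p,[b for a,b in s]))-[S(a) for a,b in s]).ravel()]
r=least_squares(f,[.45,-.1,.1],loss="soft_l1");p=r.x;print(p,np.round(f(p).reshape(-1,2),1))
json.dump(list(p),open("p.json","w"))
for n,u,z in(("cap",(142,460),.032),("base",(291,440),.032),("ktip",(373,450),.064),("kmid",(330,335),.064)):print(n,inv(p,ray("top",T(u),z)))
for n,u,z in(("vial",(54,397),.035),("fit",(42,467),.031)):print(n,inv(p,ray("top",T(u),z)))
for n,u,z in(("white",(225,195),.09),("marker1",(208,240),.016),("m2",(236,270),.016),("scr",(365,256),.016),("scrtip",(379,219),.008),("sp",(349,199),.006),("sp2",(399,215),.006)):print(n,inv(p,ray("top",u,z)))
E
```

```text
[ 0.56407089 -0.08618358  0.17879678] [[-1.  -0.5]
 [ 0.2 -1. ]
 [ 0.4 -0.5]
 [-1.9 -0.3]
 [-0.2 -1.1]
 [ 0.  -0.9]
 [ 0.1 -0.1]
 [-0.3 -1. ]
 [ 1.1 -2.4]
 [ 1.2 -2.6]
 [ 2.6 -0.1]
 [ 1.5 -0.6]]
cap [-87.58810811  56.30121232  32.        ]
base [-89.33090306 -60.84057617  32.        ]
ktip [-107.95412248 -120.86949561   64.        ]
kmid [ -15.71239149 -101.72519597   64.        ]
vial [-29.0414716  117.20893813  35.        ]
fit [-81.45480581 134.03206452  31.        ]
white [ 46.68942633 153.75432893  90.        ]
marker1 [-58.53425876 226.36426175  16.        ]
m2 [-151.188616    160.73563773   16.        ]
scr [-166.23721043 -195.48505716   16.        ]
scrtip [ -70.15625409 -252.19364211    8.        ]
sp [  -1.58307244 -177.74887042    6.        ]
sp2 [ -67.21820969 -310.50116694    6.        ]
```

```bash
cat >> h.py <<'E'
def rep():
    s=manip.get_state();w,x,y,z=s["ee_rot"];R=cv2.Rodrigues(np.zeros(3))[0]
    from scipy.spatial.transform import Rotation as Ro
    R=Ro.from_quat([x,y,z,w]).as_matrix();a=np.arctan2(R[1,0],R[0,0])
    print("t%.1f"%s["clock"],"unit",np.round(inv(p,s["position"]),1),"roll needed %.4f"%(a-p[2]),"tilt",np.round(R[:2,2],3),"F",np.round(s["contact_force"],1),"w",round(s["width"],4))
E
python3 - <<'E'
import re
from h import *
t=[((57,58),(227,78,86)),((253,32),(227,-78,86)),((271,155),(127,-78,86)),((77,183),(127,78,86)),((143,548),(-152,66,17)),((309,522),(-152,-66,17)),((296,246),(55,-86,76))]
f=lambda p:(proj("top",U(p,[b for a,b in t]))-[T(a) for a,b in t]).ravel()
q=least_squares(f,p,loss="soft_l1").x;print(q,np.round(f(q),1))
import h; m=(q*.7+p*.3); json.dump(list(m),open("p.json","w"));h.p=m
rep(); print("bottle",inv(m,ray("top",T((142,460)),.032)),inv(m,ray("top",T((291,440)),.032)))
E
```

```text
[ 0.56243054 -0.08678525  0.17668893] [-0.7  0.   0.5 -0.4  0.7  0.2 -1.6  0.3 -0.1 -0.5  0.1 -0.2  0.4  0.6]
t0.1 unit [-424.4 -378.4  230.5] roll needed 0.2005 tilt [-0.     0.002] F [ 0.6 -0.4  0.5] w 0.0853
bottle [-86.46654802  56.3839426   32.        ] [-88.03649904 -60.76028987  32.        ]
```

```bash
python3 -m crank '{"translation":[[0,0,0],[0,0,0],[30,-39,0],[30,-39,0],[30,-39,0],[30,-39,0],[30,-39,0],[30,-39,0]],"roll":[0.1,0.1,0,0,0,0,0,0],"fingers":[0.38,0.38,0.38,0.38,0.38,0.38,0.38,0.38]}' 20; python3 -c "
from h import *
rep()"
```

```text
clock: 0.9
position: [0.3482, -0.2703, 0.2311]
ee_rot: [-0.0, 0.996, 0.088, 0.0]
contact_force: [0.6, -0.0, 1.6]
width: 0.0323
gripper_force: 0.0
t0.9 unit [-243.8 -143.   231.1] roll needed -0.0002 tilt [0. 0.] F [ 0.6 -0.   1.6] w 0.0323
```

```bash
python3 -m crank '{"translation":[[30,-40,0],[30,-40,0],[30,-41,0],[0,0,40],[0,0,40],[0,0,40],[0,0,10],[0,0,0]],"roll":[0,0,0,0,0,0,0,0],"fingers":[0.38,0.38,0.38,0.38,0.38,0.38,0.38,0.38]}' 20; python3 -c "
from h import *
rep()
i=get_image('top')[110:310,180:380];j=get_image('side')[150:300,250:450]
cv2.imwrite('pics/d.png',cv2.hconcat([cv2.resize(i,(400,400)),cv2.resize(j,(400,400))]))"
```

```text
clock: 1.7
position: [0.4136, -0.1375, 0.1002]
ee_rot: [-0.001, 0.996, 0.089, -0.002]
contact_force: [-0.1, 0.2, 0.9]
width: 0.0325
gripper_force: 0.0
t1.7 unit [-155.9  -23.8  100.2] roll needed 0.0004 tilt [-0.004  0.002] F [-0.1  0.2  0.9] w 0.0325
```

View pics/d.png

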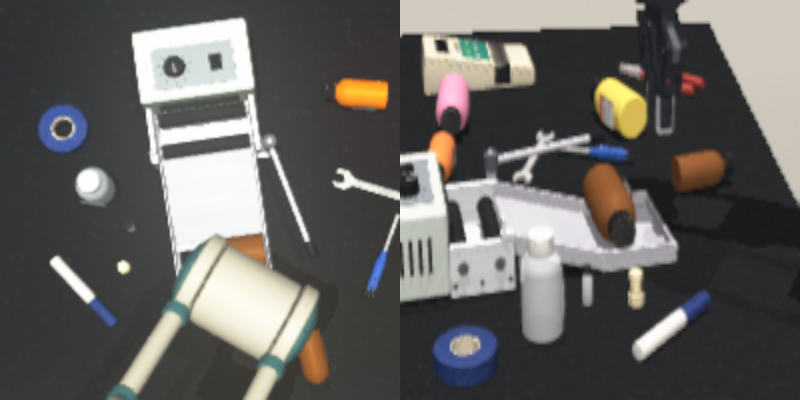

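The fingers are behind the bottle over the lip and nothing is in the way. Next I descend and push gently.

```bash
python3 -m crank '{"translation":[[0,0,30],[0,0,30],[0,0,14],[8,0,0],[8,0,-1],[5,0,0],[5,0,0],[4,0,0]],"roll":[0,0,0,0,0,0,0,0],"fingers":[0.38,0.38,0.38,0.38,0.38,0.38,0.38,0.38]}' 20; python3 -c "
from h import *
rep()"
```

```text
clock: 2.6
position: [0.4455, -0.1329, 0.0292]
ee_rot: [0.001, 0.996, 0.089, 0.001]
contact_force: [0.3, 0.5, -0.1]
width: 0.0326
gripper_force: 0.0
t2.6 unit [-123.8  -24.9   29.2] roll needed 0.0008 tilt [ 0.002 -0.001] F [ 0.3  0.5 -0.1] w 0.0326
```

```bash
python3 -m crank '{"translation":[[3,0,1],[3,0,1],[4,0,1],[4,0,0],[4,0,0],[4,0,0],[4,0,0],[4,0,0]],"roll":[0,0,0,0,0,0,0,0],"fingers":[0.38,0.38,0.38,0.38,0.38,0.38,0.38,0.38]}' 20; python3 -c "
from h import *
rep()
cv2.imwrite('pics/e.png',cv2.resize(get_image('side')[180:280,290:440],(600,400)))"
```

```text
clock: 3.4
position: [0.4737, -0.1273, 0.0252]
ee_rot: [-0.0, 0.996, 0.089, -0.0]
contact_force: [-1.2, -0.5, 0.5]
width: 0.0329
gripper_force: 0.6
t3.4 unit [-95.  -24.4  25.2] roll needed 0.0007 tilt [-0.001  0.   ] F [-1.2 -0.5  0.5] w 0.0329
```

View pics/e.png

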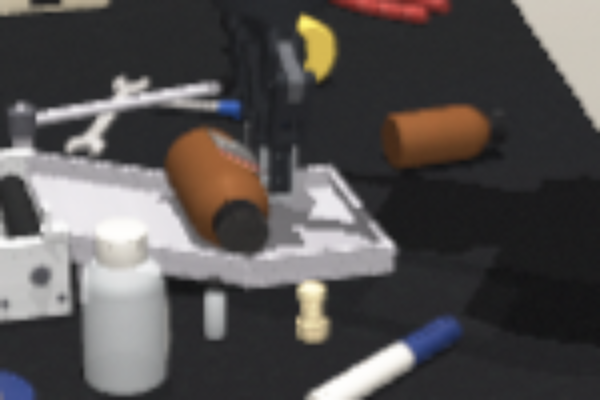

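The bottle stays straight against both fingers at the start of the slope. I'll go on up.

```bash
F='import h;h.rep()'; python3 -m crank '{"translation":[[5,0,-1],[5,0,-1],[5,0,-1],[5,0,-1.3],[5,0,-1.3],[5,0,-1.3],[5,0,-1.3],[5,0,-1.3]],"roll":[0,0,0,0,0,0,0,0],"fingers":[0.38,0.38,0.38,0.38,0.38,0.38,0.38,0.38]}' 20 >/dev/null; python3 -c "$F"; python3 -m crank '{"translation":[[5,0,-1.3],[5,0,-1.3],[5,0,-1.3],[5,0,-1.3],[5,0,-1.3],[5,0,-1.3],[5,0,-1.3],[5,0,-1.3]],"roll":[0,0,0,0,0,0,0,0],"fingers":[0.38,0.38,0.38,0.38,0.38,0.38,0.38,0.38]}' 20 >/dev/null; python3 -c "$F
from h import *
i=get_image('top')[110:310,180:380];j=get_image('side')[180:280,270:420]
cv2.imwrite('pics/f.png',cv2.hconcat([cv2.resize(i,(400,400)),cv2.resize(j,(400,400))]))"
```

```text
t4.2 unit [-54.5 -24.4  34.9] roll needed 0.0005 tilt [-0. -0.] F [-1.  -0.1 -0.2] w 0.033
t5.0 unit [-14.5 -24.4  45.3] roll needed 0.0005 tilt [ 0. -0.] F [-0.5 -1.  -0.1] w 0.0325
```

View pics/f.png

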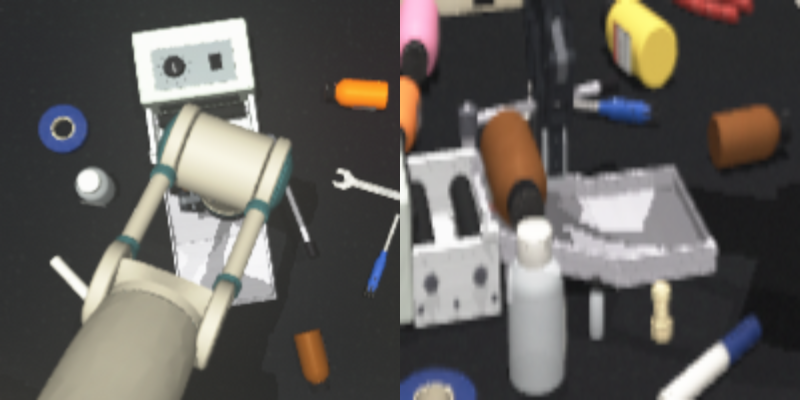

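The bottle is straight and about two thirds of the way up. I'll ease it to the roller top.

```bash
F='import h;h.rep()'; python3 -m crank '{"translation":[[5,0,-1.3],[5,0,-1.3],[5,0,-1.3],[5,0,-1.3],[5,0,-1.3],[3,0,-0.5],[3,0,0],[3,0,0]],"roll":[0,0,0,0,0,0,0,0],"fingers":[0.38,0.38,0.38,0.38,0.38,0.38,0.38,0.38]}' 20 >/dev/null; python3 -c "$F"; python3 -m crank '{"translation":[[2,0,0],[2,0,0],[2,0,0],[2,0,0],[2,0,0],[2,0,0],[1,0,0],[1,0,0]],"roll":[0,0,0,0,0,0,0,0],"fingers":[0.38,0.38,0.38,0.38,0.38,0.38,0.38,0.38]}' 20 >/dev/null; python3 -c "$F"
```

```text
t6.0 unit [ 19.4 -24.4  52.2] roll needed 0.0004 tilt [ 0. -0.] F [-0.1 -0.3  0.2] w 0.0325
t6.8 unit [ 33.4 -24.5  52.2] roll needed 0.0005 tilt [ 0.001 -0.   ] F [-0.4 -0.9 -0.3] w 0.0326
```

```bash
F='import h;h.rep()'; python3 -m crank '{"translation":[[1,0,0],[1,0,0],[1,0,0],[1,0,0],[0,0,0],[-3,0,0],[-10,0,0],[-10,0,0]],"roll":[0,0,0,0,0,0,0,0],"fingers":[0.38,0.38,0.38,0.38,0.38,0.38,0.38,0.38]}' 20 >/dev/null; python3 -c "$F
from h import *
cv2.imwrite('pics/g.png',cv2.resize(get_image('side')[180:280,250:400],(600,400)))"
```

```text
t7.5 unit [ 12.9 -24.2  52.1] roll needed 0.0008 tilt [-0.001  0.   ] F [ 0.3 -0.5 -0.2] w 0.0327
```

View pics/g.png

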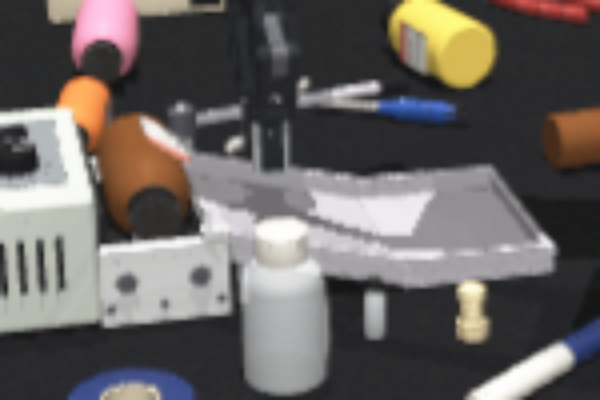

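The bottle has dropped in between the rollers: the cap at (155,212) sits midway between the roller axles. Next I raise the fingers, close them and go to the keeper's outer side.

```bash
F='import h;h.rep()'; python3 -m crank '{"translation":[[-5,0,-25],[0,0,-30],[-10,38,0],[-11,39,0],[-11,39,0],[0,0,20],[0,0,28],[0,0,0]],"roll":[0,0,0,0,0,0,0,0],"fingers":[0.38,0.38,0,0,0,0,0,0]}' 20 >/dev/null; python3 -c "$F
from h import *
i=get_image('top')[110:310,180:380];j=get_image('side')[160:280,240:400]
cv2.imwrite('pics/k.png',cv2.hconcat([cv2.resize(i,(400,400)),cv2.resize(j,(400,400))]))
P,Q=np.array([55,-86]),p
last=None
for q in [-.21,0,.2,.4,.6,.8,1.0,1.2,1.4,1.57]:
    d=np.array([-np.cos(q),np.sin(q)]);n=np.array([np.sin(q),np.cos(q)])
    print(q,np.round(P+85*d-(4+11*abs(n[0])+14.5*n[1])*n,0))"
```

```text
t8.4 unit [ -26.2 -138.9   55.9] roll needed -0.0007 tilt [-0.007  0.004] F [ 0.1  0.3 -0.2] w 0.0001
-0.21 [ -24. -124.]
0 [ -30. -104.]
0.2 [-32. -89.]
0.4 [-32. -73.]
0.6 [-28. -56.]
0.8 [-20. -40.]
1.0 [ -9. -26.]
1.2 [  6. -14.]
1.4 [24. -5.]
1.57 [40. -1.]
```

View pics/k.png

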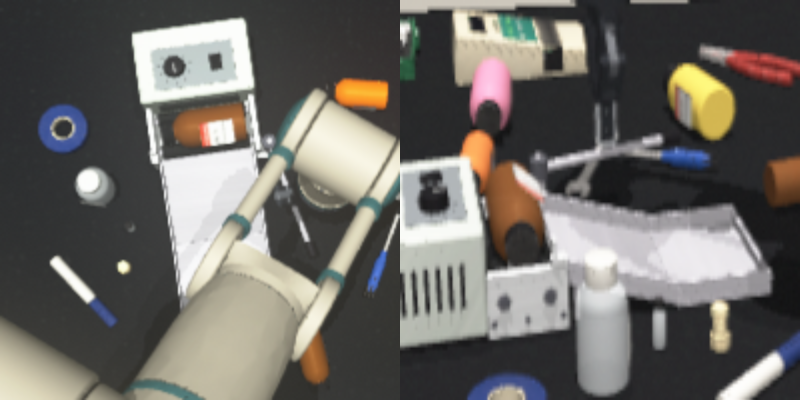

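The bottle lies straight in the nest, and the fingers are just outside the rod. I'll sweep the keeper in along its arc.

```bash
F='import h;h.rep()'; python3 -m crank '{"translation":[[2,-12,1],[-2,-10,0],[-3,-10,0],[-2,-9,0],[-1,-8,0],[0,-8,0],[0,-8,0],[0,-8,0]],"roll":[0,0,0,0,0,0,0,0],"fingers":[0,0,0,0,0,0,0,0]}' 20 >/dev/null; python3 -c "$F"; python3 -m crank '{"translation":[[3,-9,0],[4,-8,0],[4,-8,0],[5,-7,0],[6,-7,0],[7,-7,0],[7,-6,0],[8,-5,0]],"roll":[0,0,0,0,0,0,0,0],"fingers":[0,0,0,0,0,0,0,0]}' 20 >/dev/null; python3 -c "$F"
```

```text
t9.3 unit [-29.  -66.9  58.2] roll needed 0.0005 tilt [-0. -0.] F [ 0.8 -1.1  0.5] w -0.0002
t10.1 unit [15.4 -9.7 58. ] roll needed 0.0006 tilt [-0.001  0.   ] F [-0.3 -1.3 -0.7] w -0.0001
```

```bash
F='import h;h.rep()'; python3 -m crank '{"translation":[[4,-3,2],[6,-2,2],[6,-2,1],[4,-1,0],[3,0,0],[2,0,0],[1,0,0],[0,0,0]],"roll":[0,0,0,0,0,0,0,0],"fingers":[0,0,0,0,0,0,0,0]}' 20 >/dev/null; python3 -c "$F"
```

```text
t10.9 unit [41.1 -2.5 53.2] roll needed 0.0003 tilt [ 0. -0.] F [-0.1  0.3  0.1] w 0.0
```

```bash
F='import h;h.rep()'; python3 -m crank '{"translation":[[1,0,0],[1,0,0],[0,0,0]],"roll":[0,0,0],"fingers":[0,0,0]}' 20 >/dev/null; python3 -c "$F";python3 -m crank '{"translation":[[1,0,0],[1,0,0],[0,0,0]],"roll":[0,0,0],"fingers":[0,0,0]}' 20 >/dev/null; python3 -c "$F"
```

```text
t11.2 unit [42.8 -2.4 53.2] roll needed 0.0005 tilt [-0. -0.] F [-1.3 -0.4  1.1] w 0.0001
t11.5 unit [43.  -2.4 53.1] roll needed 0.0010 tilt [-0.004 -0.001] F [-5.9 -1.4  3.5] w 0.0002
```

The push is up against the end stop (6 N, no more motion). I'll back off, rise and check.

```bash
F='import h;h.rep()'; python3 -m crank '{"translation":[[-4,0,0],[-15,0,0],[-20,0,-5],[-10,0,-40],[-40,0,-40],[-40,0,-20],[-40,0,0],[-30,0,0]],"roll":[0,0,0,0,0,0,0,0],"fingers":[0,0,0,0,0,0,0,0]}' 20 >/dev/null; python3 -c "$F
from h import *
i=get_image('top')[110:310,180:380];j=get_image('side')[160:280,240:400]
cv2.imwrite('pics/z.png',cv2.hconcat([cv2.resize(i,(400,400)),cv2.resize(j,(400,400))]))"
```

```text
t12.3 unit [-150.3   -2.6  154.7] roll needed 0.0005 tilt [ 0.004 -0.001] F [-0.1  0.3  0.6] w -0.0002
```

View pics/z.png

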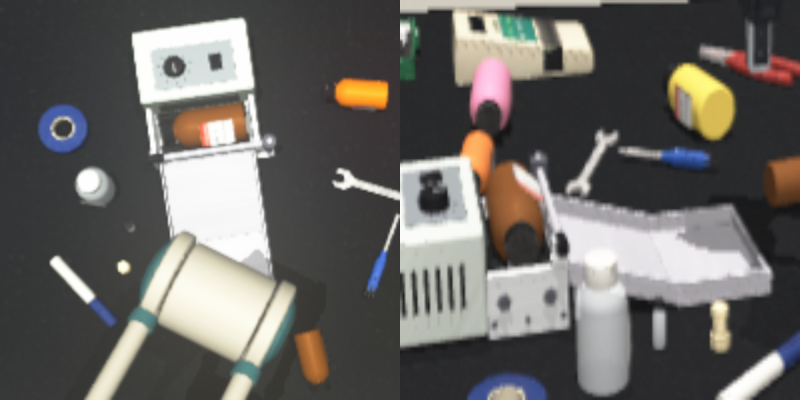

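The rod lies across at its catch and the bottle is seated. The bystanders are where they were, and the arm is clear.

```bash
python3 -c "
from rig import manip
print(manip.sign_off())"
```

```text
the job is handed in; nothing more can be done
None
```

The job is handed in, with no verdict returned: the last pictures show the bottle seated between the rollers, the keeper fully across at its catch, the bystanders in place and the arm clear.

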